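# Reset the tripped breaker on the dye lab's bench supply console

## Task

One of the three breakers on the bench console has tripped: its handle stands half-way between on and off. Reset it as an electrician would: press the handle fully off until it comes up hard against its end stop, then throw it on so that it stays on. Be gentle with the handle and its case, never leaning on them with more than 20 N, leave the other two breakers as they are and do not disturb the things around the console.

Things in the scene. Friction and masses are not known exactly. Their poses are not given: they have to be found in the camera images.
- feed_a: The tripped one of three alike grey moulded-case breakers, 76 mm wide, 88 mm apart, in any of the three places; origin on the bench below its slot. Tripped, its handle springs back to half-way from either side and will not stay on. Once reset, a push of 12 to 15 N near the end of the handle throws it over centre and it snaps on by itself.
- feed_a_face (a point): Centre of the handle slot (74 x 24 mm) of the tripped breaker, level with its flat raised front (94 x 76 mm) in the console's sloping face (0.21 rad down to the robot). Axes: z straight out of the front, x up the slope away from the robot (on is +x, off is -x), y across. The handle's pivot is 38 mm below on -z, along y. Half-way, 24 mm of the handle stick out.
- feed_a_tip (a point): Point on the tripped handle, 58 mm from its pivot, 4 mm below its end. The handle is a flat black bar 12 mm thick (x), 20 mm wide (y). In the axes of feed_a_face this point stands at x within 5 mm of 0 when tripped, about -16 mm when off and reset, about +16 mm when on. A solid stop lies about 7 mm beyond on.
- feed_a_grip (a point): Point on the tripped handle 50 mm from its pivot. How it feels towards off (-x): light (under 4 N), then stiff (8 to 12 N) for the last 7 mm or so, then a solid stop; it relatches only at the very end of the stiff part, so press until the stop is felt. The stop differs between breakers: tip at x between -23 and -34 mm of feed_a_face. Short of it, it stays tripped.
- feed_b_tip (a point): Same point on the handle of the breaker that is on; it must stay there.
- feed_c_tip (a point): Same point on the handle of the breaker that has been switched off; it must stay there.
- console: Cream sheet-steel desk console, 304 mm deep (x), 320 mm wide (y), on the bench, fixed. Origin: on the bench below the middle of the row of breakers; x away from the operator. Front wall 86 mm high, 118 mm before the origin; the fronts of the breakers stand 128 mm high at their slots; behind them a flat ledge 136 mm high.
- tape: Roll of black insulating tape, 64 mm across, 19 mm high, lying on the console's ledge; origin at the centre of its underside.
- meter: Grey hand-held test meter, 150 x 76 x 40 mm, lying on the bench beside the console; origin at the centre of its underside.
- driver: Screwdriver, 190 mm, lying on the bench on the other side of the console; origin at its underside.
- jug_a: Green plastic measuring jug, 195 mm high, 104 mm across; origin at the centre of its underside.
- jug_b: Dark grey plastic measuring jug, 195 mm high, 104 mm across; origin at the centre of its underside.
- beaker: Glass beaker, 85 mm high, 72 mm across; origin at the centre of its underside.
- bottle: Brown reagent bottle, 130 mm high, 60 mm across; origin at the centre of its underside.
- tray: Steel tray, 160 x 110 x 35 mm; origin at the centre of its underside.

How it is judged:
On the way:
1. the tripped breaker's handle is pushed fully off (x of feed_a_tip in the frame of feed_a_face below -0.021 m), for 0.1 s.
At the end, for the whole second after the job is handed in: The tripped breaker's handle stays on by itself (its tip at least 12 mm from half-way towards on), having first been pushed fully off, and nothing else has been disturbed (x of feed_a_tip in the frame of feed_a_face above 0.012 m); the robot touches nothing.
It fails at once if the tripped breaker's handle or case is pressed with more than 20 N (contact force between any of the fingers, the arm and feed_a above 20 N).
It fails at once if one of the other two breakers' handles is moved by more than 6 mm (distance of any of feed_b_tip, feed_c_tip from where it was at the start of the episode above 0.006 m).
It fails at once if something lying around is shifted by more than 30 mm (distance of any of tape, meter, driver, jug_a, jug_b, beaker, bottle, tray from where it was at the start of the episode above 0.03 m).
It also fails if it takes over 48 s, if anything falls off the work surface, if the arm or the gripper's body presses on something with over 40 N, if the wrist force passes 120 N, or if a joint passes its speed limit or range.

## Robot

A 7-joint arm with a two-finger parallel gripper is mounted at the origin on the work surface. World frame = base frame: x ahead of the robot, y to its left, z up, the work surface at z = 0. Lengths are in m, angles in rad, forces in N, time in s.
With the tool pointing down it reaches from about 0.425 to 1.025 m from the base axis. Payload 9.4 kg.
Tool frame: the origin (TCP) lies midway between the tips of the shut fingers; the grasp point (between the pads) lies 19 mm behind it; z points along the fingers, y is the line along which they close (so a half turn about z gives the same grasp; the last joint's range is limited). The gripper opens to 93 mm and grips with 3 to 60 N. Pads are 15 mm wide; open, the fingers measure 128 mm over their backs; the gripper's body (75 mm by 188 mm) begins 65 mm behind the grasp point.
Start: joints at [-1.355, 0.599, -0.003, 1.599, 0.002, 0.943, -0.08], TCP at [0.209, 0.694, 0.219] pointing down, gripper open.
Joint ranges: [-2.57, 2.57], [-0.35, 1.97], [-1.29, 1.29], [0.11, 2.56], [-1.05, 4.19], [0.11, 1.86], [-2.63, 2.63]. Speed limits (rad/s): [2.22, 2.22, 3.01, 3.01, 3.14, 3.14, 3.14].

## Interface

Orientations are given as a 3x3 rotation matrix whose columns are the frame's x, y, z axes.
In Python, from workcell import readout, cams, job gives the robot as it stands.
- The arm moves only by the tool move_arm, never from a script. Its argument "increments" is a list of rows, each a list of 3 entries, a list of its own where there are three numbers: the shift along the tool's x, y, z normalised to -1 to 1, where 1 is 0.25 m, then the turn, a rotation vector about the tool's x, y, z normalised to -1 to 1, where 1 is 30 degrees, then the closure, from -1 (fully open) to 1 (shut). In form: [[[x, y, z], [wx, wy, wz], grip], ...]. A call has 1 to 8 rows; each row shifts and turns the commanded pose from where the row before left it, along the tool's axes as they then stand; what a row does not reach is not made up. A row lasts 1/12 s, in which the tool goes at most 41.7 mm and 7.16 degrees, less where a joint would pass 70% of its speed; a pose out of reach is approached as far as the arm can. A call with a number of a shift or a turn outside -1 to 1 is refused whole. A call with a gripper value outside its range is refused whole. The fingers move at their own pace and stop on an object; "newtons" is the grip in N (left out, the last holds). Time passes only in rows, so rows that do not move let the fingers close. It gives the time, the measured TCP pose, the force, the opening and the grip force at its end, in the units of the state.
- readout.state(): the state, without advancing time (a new reading comes with each control period).
- cams.snapshot(name): name is "scene" or "top" or "wrist"; returns the picture (420x560x3 uint8, blue, green, red); there is no depth.
- cams.calibration(name): a dict with "intrinsics" (3x3 intrinsics, pixels), "k1" (the pictures are not rectified: a ray, as slopes to the right and down, at radius r is drawn at 1 + k1 r^2 times it, then the intrinsics apply), "R" (3x3) and "t" (3): a world point X has camera coordinates R X + t. Camera axes: x right, y down, z forward; pixel columns grow to the right and rows downward; lengths in m; the calibration is good to about 2 mm. A picture is of the moment at which its call begins: read the wrist's pose just before it. calibration takes no time and is no camera call; for the wrist camera it gives the pose at the moment of the call.
- job.sign_off(): hands the job in; it is judged then, once.
The state is a dict: "time_s": time; "joints": joint angles; "qd": joint speeds; "tau": joint torques, N m; "tool_pos": TCP position; "orientation": TCP orientation; "contact_force": force on the tool from outside, world axes, zero at the start; "ft_torque": the same for the moment, N m; "gripper_width": finger opening in m; "finger_force": force on a finger pad.
Only numpy, scipy, OpenCV 4.12 (cv2) and the standard library are available. Lean on these libraries where they do the work, as an engineer would, in place of code of your own. Each camera call takes 0.05 s, during which the arm holds its last target. There are 200 camera calls.

## Working session

There is one attempt and no reset: what is moved stays moved. The work goes in short steps, Python scripts to look and compute and a tool call to move; the robot and the scene stay as the last step left them, time stands still between calls to the robot, and variables do not carry over. Pictures are saved under pics/ and viewed, at most 10 in all, crops included, and the job is handed in when it is done.

Besides the shell and the picture viewer there is one more tool, called after "Call:" as a command line: name --argument value ..., lists and objects as JSON in quotes. move_arm: Moves the arm, as the interface text tells. Scaled input: -1 to 1 covers 0.25 m each way for a shift and 30 degrees each way for a turn. Its arguments: {"type":"object","properties":{"increments":{"type":"array","items":{"type":"array"}},"newtons":{"type":"number"}},"required":["increments"]}

```bash
ls; mkdir -p pics
python3 - <<'E'
from workcell import readout,cams
import cv2,numpy as np
s=readout.state();print({k:np.round(v,3).tolist() for k,v in s.items()})
for n in("scene","top"):
    cv2.imwrite(f"pics/{n}0.png",cams.snapshot(n))
    c=cams.calibration(n);print(n,c)
E
```

```text
pics
{'time_s': 0.0, 'joints': [-1.355, 0.6, -0.003, 1.6, 0.002, 0.943, -0.08], 'qd': [-0.001, 0.001, -0.001, 0.003, -0.001, -0.002, 0.001], 'tau': [-0.001, -76.506, 1.497, -25.236, -0.052, 0.017, 0.0], 'tool_pos': [0.209, 0.694, 0.218], 'orientation': [[-0.957, 0.289, -0.0], [0.289, 0.957, -0.002], [-0.0, -0.002, -1.0]], 'contact_force': [-0.084, -0.692, -0.003], 'ft_torque': [0.027, -0.096, 0.043], 'finger_force': 0.0, 'gripper_width': 0.093}
scene {'intrinsics': array([[483.59947417,   0.        , 276.19707557],
       [  0.        , 483.59947417, 210.18588817],
       [  0.        ,   0.        ,   1.        ]]), 'k1': -0.16311101124105293, 'R': array([[-0.67043573,  0.74182028,  0.01478524],
       [ 0.62516045,  0.57551002, -0.52722161],
       [-0.39961274, -0.34422506, -0.84959918]]), 't': array([ 0.37128835, -0.26129613,  1.67362959])}
top {'intrinsics': array([[387.92974207,   0.        , 281.20965832],
       [  0.        , 387.92974207, 213.53668976],
       [  0.        ,   0.        ,   1.        ]]), 'k1': 0.003093575265782949, 'R': array([[-0.01111942, -0.99992723,  0.00467843],
       [-0.97693908,  0.00986585, -0.21329018],
       [ 0.21322851, -0.00694221, -0.97697769]]), 't': array([-0.01612955,  0.55122516,  1.37087391])}
```

View pics/scene0.png

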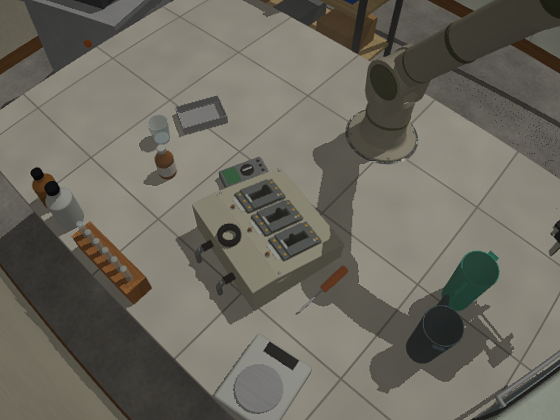

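View pics/top0.png

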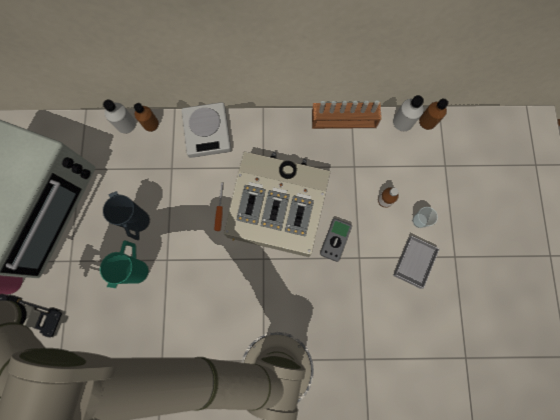

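The scene view shows the console at about (265,235), with three breakers and the tape at (229,235). The top view shows the breakers at (251,204), (275,210) and (300,216), and the jugs at (125,213) and (125,267). I'll enlarge both.

Run:
```python
import cv2,numpy as np
a=cv2.imread("pics/scene0.png")[170:265,225:330];b=cv2.imread("pics/top0.png")[175:245,230:325]
f=lambda i:cv2.resize(i,(0,0),fx=5,fy=5,interpolation=cv2.INTER_CUBIC)
for n,i in(("a",a),("b",b)):
    i=cv2.resize(i,(0,0),fx=7 if n=="b" else 6,fy=7 if n=="b" else 6,interpolation=cv2.INTER_CUBIC)
    i=cv2.convertScaleAbs(i,alpha=1.6,beta=10)
    print(i.shape);cv2.imwrite(f"pics/crop_{n}.png",i)
```

```text
(570, 630, 3)
(490, 665, 3)
```

View pics/crop_a.png

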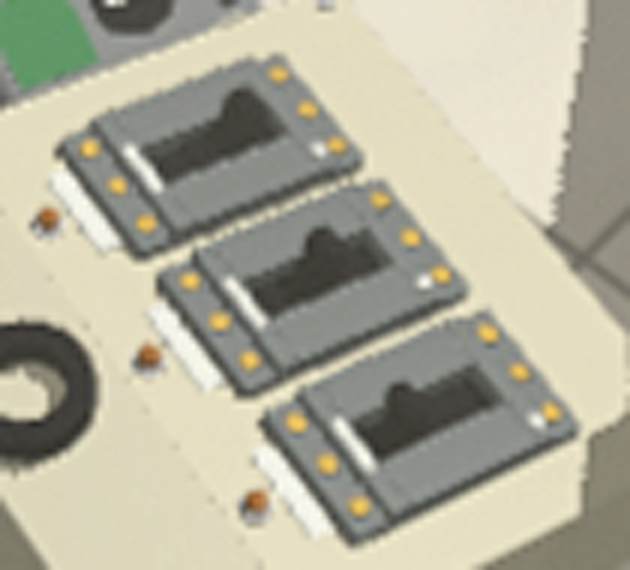

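View pics/crop_b.png

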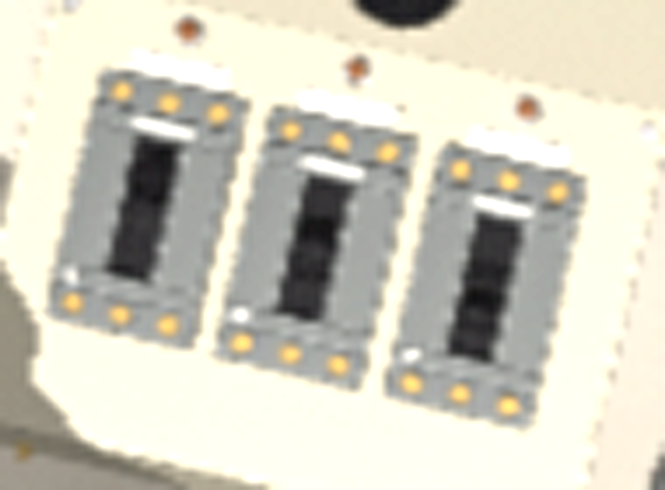

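Reading both crops, with "on" being the ledge (white bar) side:
- **Middle breaker:** its handle is half-way, so this is the tripped one.
- **Left in top view:** on.
- **Right in top view:** off.

I'll triangulate the gold screws.

```bash
cat > h.py <<'E'
import numpy as np,cv2
from scipy.optimize import least_squares
def proj(c,X):
    p=np.atleast_2d(X)@np.array(c["R"]).T+c["t"]; s=p[:,:2]/p[:,2:]
    s=s*(1+c["k1"]*(s**2).sum(1,keepdims=True)); K=c["intrinsics"]
    return s@K[:2,:2].T+K[:2,2]
def tri(obs): # [(calib,pixel)]
    r=least_squares(lambda X:np.concatenate([proj(c,X)[0]-p for c,p in obs]),[.5,0,.1])
    return r.x,np.abs(r.fun).max()
E
python3 - <<'E'
from h import *
from workcell import cams
S,T=cams.calibration("scene"),cams.calibration("top")
sc={'M':[(191,281),(220,321),(249,360),(381,200),(411,238),(442,275)],
'R':[(90,148),(117,185),(146,223),(279,74),(308,109),(337,145)],
'L':[(296,423),(328,464),(360,507),(488,333),(519,372),(552,412)]}
tp={'M':[(291,130),(340,142),(388,153),(242,343),(290,354),(338,365)],
'L':[(122,91),(169,104),(218,114),(72,302),(119,314),(167,325)],
'R':[(461,169),(509,181),(558,191),(411,384),(460,394),(508,405)]}
C={}
for k in 'LMR':
    a=(np.array(sc[k])+.5)/6-.5+[225,170]; b=(np.array(tp[k])+.5)/7-.5+[230,175]
    # order in scene: first = +y? match by geometry: scene row order runs R->L, top row order L->R
    a=a[[2,1,0,5,4,3]]
    P=[tri([(S,i),(T,j)]) for i,j in zip(a,b)]
    X=np.array([p[0] for p in P]);print(k,X.round(4).tolist(),max(p[1] for p in P));C[k]=X
    print(X.mean(0), (X[:3].mean(0)-X[3:].mean(0)))
d=C['L'].mean(0)-C['R'].mean(0);print(d,np.linalg.norm(d),np.arctan2(-d[0],d[1]))
E
```

```text
L [[0.6299, 0.097, 0.1375], [0.6233, 0.0727, 0.1372], [0.6177, 0.0483, 0.1372], [0.5259, 0.123, 0.116], [0.5198, 0.0987, 0.1159], [0.5138, 0.0747, 0.1161]] 0.5788237454838168
[0.57174269 0.08572347 0.12666948] [ 0.1037658  -0.02617814  0.02129147]
M [[0.6087, 0.0115, 0.1385], [0.6023, -0.0127, 0.1374], [0.5961, -0.0367, 0.1381], [0.5041, 0.0377, 0.1149], [0.4983, 0.0135, 0.1146], [0.4923, -0.0106, 0.1155]] 0.48636876815925234
[5.50295372e-01 4.23139593e-04 1.26511948e-01] [ 0.10407933 -0.02617169  0.02296201]
R [[0.5875, -0.0734, 0.1385], [0.5813, -0.0977, 0.1384], [0.5754, -0.1216, 0.139], [0.4826, -0.0473, 0.1146], [0.4769, -0.0715, 0.1155], [0.4712, -0.0956, 0.1157]] 0.522101156391841
[ 0.52914792 -0.08451587  0.12694954] [ 0.10449312 -0.02604946  0.0233765 ]
[ 0.04259477  0.17023934 -0.00028006] 0.17548739496397067 -0.24517180216148635
```

Call:
move_arm --increments '[[[0,0,-0.16],[0,0,0],0.25],[[0,0,-0.16],[0,0,0],0.25],[[0,0,-0.16],[0,0,0],0.25],[[0,0,-0.16],[0,0,0],0.25],[[0,0,-0.06],[0,0,0],0.25]]'

```text
time_s: 0.52
tool_pos: [0.2097, 0.6953, 0.3999]
orientation: [[-0.957, 0.289, 0.002], [0.289, 0.957, 0.007], [0.0, 0.007, -1.0]]
contact_force: [-0.1, 1.2, 0.2]
gripper_width: 0.064
finger_force: 0.0
```

Call:
move_arm --increments '[[[-0.157,-0.004,0],[0,0,0.103],0.25],[[-0.157,-0.004,0],[0,0,0.103],0.25],[[-0.157,-0.004,0],[0,0,0.103],0.25],[[-0.157,-0.004,0],[0,0,0.103],0.25],[[-0.157,-0.004,0],[0,0,0.103],0.25],[[-0.157,-0.004,0],[0,0,0.103],0.25],[[-0.157,-0.004,0],[0,0,0.103],0.25],[[-0.157,-0.004,0],[0,0,0.103],0.25]]'

```text
time_s: 1.18
tool_pos: [0.4831, 0.5415, 0.393]
orientation: [[-0.747, 0.665, -0.0], [0.665, 0.747, -0.001], [-0.0, -0.001, -1.0]]
contact_force: [0.5, 0.6, 0.0]
gripper_width: 0.035
finger_force: 0.0
```

Call:
move_arm --increments '[[[-0.157,-0.004,0],[0,0,0.103],0.25],[[-0.157,-0.004,0],[0,0,0.103],0.25],[[-0.157,-0.004,0],[0,0,0.103],0.25],[[-0.157,-0.004,0],[0,0,0.103],0.25],[[-0.157,-0.004,0],[0,0,0.103],0.25],[[-0.157,-0.004,0],[0,0,0.103],0.25],[[-0.157,-0.004,0],[0,0,0.103],0.25],[[-0.157,-0.004,0],[0,0,0.103],0.25]]'

```text
time_s: 1.85
tool_pos: [0.6667, 0.2897, 0.393]
orientation: [[-0.401, 0.916, -0.001], [0.916, 0.401, -0.0], [-0.0, -0.001, -1.0]]
contact_force: [0.4, 0.2, 0.2]
gripper_width: 0.0347
finger_force: 0.0
```

Call:
move_arm --increments '[[[-0.157,-0.004,0],[0,0,0.103],0.25],[[-0.157,-0.004,0],[0,0,0.103],0.25],[[-0.157,-0.004,0],[0,0,0.103],0.25],[[-0.157,-0.004,0],[0,0,0.103],0.25],[[-0.157,-0.004,0],[0,0,0.103],0.25],[[-0.157,-0.004,0],[0,0,0.103],0.25],[[-0.157,-0.004,0],[0,0,0.103],0.25],[[-0.08,-0.004,0],[0,0,0.05],0.25]]'

```text
time_s: 2.52
tool_pos: [0.7272, -0.0012, 0.3934]
orientation: [[-0.003, 1.0, -0.001], [1.0, 0.003, -0.003], [-0.003, -0.001, -1.0]]
contact_force: [-1.0, -2.0, 1.9]
gripper_width: 0.0348
finger_force: 0.0
```

Call:
move_arm --increments '[[[0,-0.15,0],[0,0,0.234],0.25],[[0,-0.15,0],[0,0,0.234],0.25],[[0,-0.15,0],[-0.2,0,0],0.25],[[0,-0.15,0],[-0.2,0,0],0.25],[[0,-0.06,0.1],[0,0,0],0.25],[[0,0,0.1],[0,0,0],0.25],[[0,0,0],[0,0,0],0.25],[[0,0,0],[0,0,0],0.25]]'

```text
time_s: 3.18
tool_pos: [0.5755, 0.0277, 0.3375]
orientation: [[0.231, 0.952, 0.201], [0.973, -0.226, -0.049], [-0.001, 0.207, -0.978]]
contact_force: [0.6, 0.3, 0.2]
gripper_width: 0.0346
finger_force: 0.0
```

```bash
cat > go.py <<'E'
import numpy as np
from scipy.spatial.transform import Rotation as Ro
from workcell import readout
yaw,sl=-.245,.21
ex=np.array([np.cos(yaw)*np.cos(sl),np.sin(yaw)*np.cos(sl),np.sin(sl)])
n=np.array([-np.cos(yaw)*np.sin(sl),-np.sin(yaw)*np.sin(sl),np.cos(sl)])
ey=np.cross(n,ex); F=np.array([.5503,.0004,.128])
RT=np.c_[np.cross(ex,-n),ex,-n]
def rel(tgt,F=F):
    s=readout.state();R=np.array(s["orientation"]);p=np.array(s["tool_pos"])
    t=F+np.c_[ex,ey,n]@tgt
    print("face pos mm",((p-F)@np.c_[ex,ey,n]*1e3).round(1),"shift/0.25",(R.T@(t-p)/.25).round(3),"rot/30deg",(Ro.from_matrix(R.T@RT).as_rotvec()/np.radians(30)).round(3),"F face",(np.array(s["contact_force"])@np.c_[ex,ey,n]).round(1),"t",s["time_s"])
E
python3 - <<'E'
from go import *;from workcell import cams;import cv2
rel([0,0,.15])
print(cams.calibration("wrist"))
i=cams.snapshot("wrist");cv2.imwrite("pics/w0.png",i)
E
```

```text
face pos mm [ 61.1  32.6 201.2] shift/0.25 [-0.128 -0.246  0.205] rot/30deg [-0.004 -0.003  0.023] F face [0.5 0.5 0.1] t 3.1833
{'intrinsics': array([[338.72133904,   0.        , 279.54642207],
       [  0.        , 338.72133904, 210.6271115 ],
       [  0.        ,   0.        ,   1.        ]]), 'k1': -0.021696394706601643, 'R': array([[ 0.95177348, -0.22591382,  0.20758175],
       [-0.27669679, -0.92435859,  0.26267865],
       [ 0.13253724, -0.30744778, -0.94228963]]), 't': array([-0.61268071,  0.12214217,  0.43057598])}
```

View pics/w0.png

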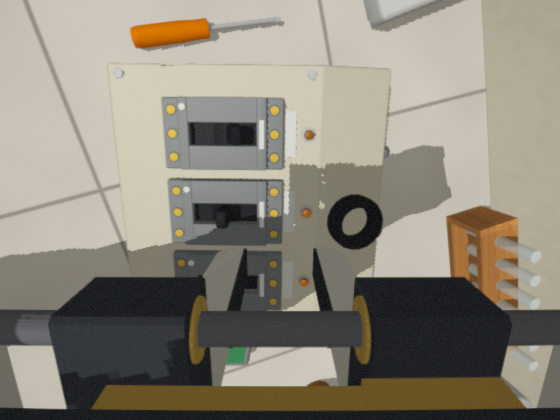

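The wrist view shows the middle breaker at (225,212), its slot spanning roughly x 193–258, and its handle at about (221,216). I'll project the slot model onto an enlarged crop to check it.

Run:
```python
from go import *;from h import *;from workcell import cams
c=cams.calibration("wrist");i=cv2.imread("pics/w0.png")
k=6;o=np.array([160,170]);m=cv2.resize(i[170:255,160:290],(0,0),fx=k,fy=k,interpolation=cv2.INTER_CUBIC)
m=cv2.convertScaleAbs(m,alpha=1.5,beta=10)
M=np.c_[ex,ey,n]
def q(P): return (((proj(c,F+np.array(P)@M.T)-o+.5)*k)-.5).round().astype(int)
cv2.polylines(m,[q([(a*.037,b*.012,0) for a,b in((1,1),(1,-1),(-1,-1),(-1,1))])],True,(0,0,255),1)
cv2.polylines(m,[q([(a*.047,b*.038,0) for a,b in((1,1),(1,-1),(-1,-1),(-1,1))])],True,(255,0,0),1)
cv2.polylines(m,[q([(a*.006,b*.010,.024) for a,b in((1,1),(1,-1),(-1,-1),(-1,1))])],True,(0,255,0),1)
cv2.imwrite("pics/w0c.png",m)
```

```text
(no output)
```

View pics/w0c.png

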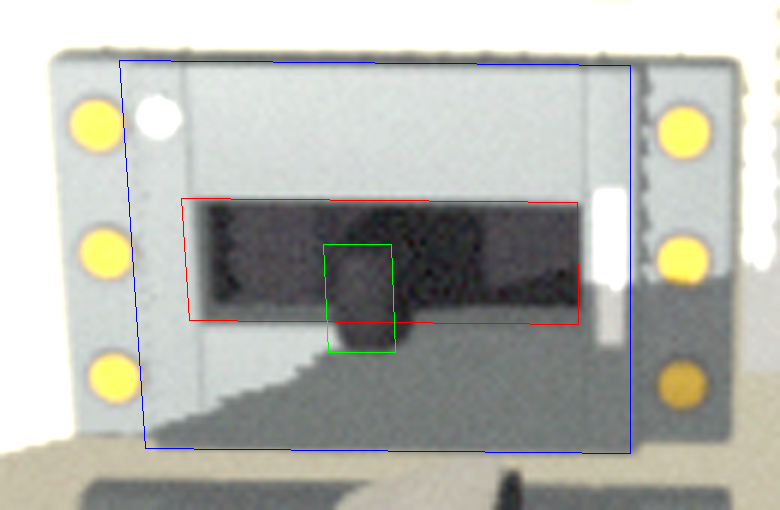

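```bash
sed -i 's/F=np.array(\[.5503,.0004,.128\])/F=np.array([.5515,.0011,.1283])/' go.py; python3 -c "
from go import *
rel([.002,0,.06])"
```

```text
face pos mm [ 61.3  31.4 201.7] shift/0.25 [-0.124 -0.238  0.567] rot/30deg [-0.001 -0.003  0.021] F face [0.1 0.6 0.4] t 3.2333
```

Call:
move_arm --increments '[[[-0.062,-0.119,0.05],[0,0,0.02],0.25],[[-0.062,-0.119,0.05],[0,0,0],0.25],[[0,0,0.15],[0,0,0],0.25],[[0,0,0.15],[0,0,0],0.25],[[0,0,0.15],[0,0,0],0.25],[[0,0,0.017],[0,0,0],0.25],[[0,0,0],[0,0,0],0.25],[[0,0,0],[0,0,0],0.25]]'

```text
time_s: 3.9
tool_pos: [0.5416, 0.0033, 0.1878]
orientation: [[0.243, 0.949, 0.203], [0.97, -0.238, -0.049], [0.002, 0.208, -0.978]]
contact_force: [-0.0, 0.3, 0.2]
gripper_width: 0.0347
finger_force: 0.0
```

Run:
```python
from go import *;from workcell import cams;import cv2
rel([.002,0,.006])
i=cams.snapshot("wrist");cv2.imwrite("pics/w1.png",i)
```

```text
face pos mm [ 2.5 -0.2 60.3] shift/0.25 [ 0.    -0.002  0.217] rot/30deg [ 0.    -0.004 -0.001] F face [-0.1  0.2  0.2] t 3.9
```

View pics/w1.png

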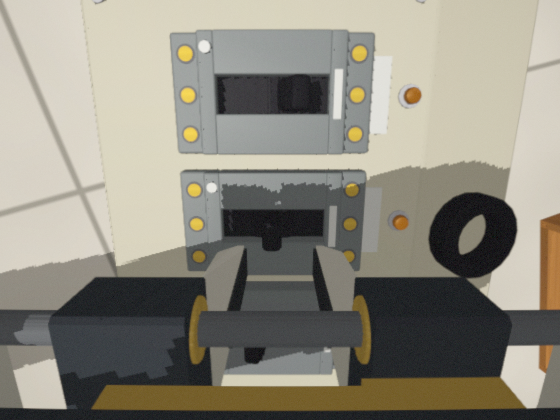

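The handle tip is at (271,240), between the fingers and centred across the slot. I'll descend gently.

Call:
move_arm --increments '[[[0,0,0.06],[0,0,0],0.25],[[0,0,0.06],[0,0,0],0.25],[[0,0,0.03],[0,0,0],0.25],[[0,0,0.02],[0,0,0],0.25],[[0,0,0.015],[0,0,0],0.25],[[0,0,0],[0,0,0],0.25]]'

```text
time_s: 4.45
tool_pos: [0.5502, 0.0018, 0.1418]
orientation: [[0.241, 0.949, 0.203], [0.97, -0.237, -0.048], [0.002, 0.208, -0.978]]
contact_force: [0.0, -0.9, 0.2]
gripper_width: 0.0346
finger_force: 0.0
```

Call:
move_arm --increments '[[[0,0,0.008],[0,0,0],0.25],[[0,0,0.008],[0,0,0],0.25],[[0,0,0.008],[0,0,0],0.25],[[0,0,0],[0,0,0],0.25],[[0,0,0],[0,0,0],0.25]]'

```text
time_s: 4.87
tool_pos: [0.5511, 0.0015, 0.1355]
orientation: [[0.242, 0.949, 0.202], [0.97, -0.237, -0.048], [0.002, 0.208, -0.978]]
contact_force: [0.3, 0.5, 0.1]
gripper_width: 0.0345
finger_force: 0.0
```

```bash
python3 -c "
from go import *
rel([-.008,0,.007])"
```

```text
face pos mm [1.  0.2 7.1] shift/0.25 [-0.001 -0.036  0.001] rot/30deg [-0.001 -0.004  0.001] F face [0.2 0.5 0.1] t 4.8667
```

Call:
move_arm --increments '[[[0,-0.008,0],[0,0,0],0.25],[[0,-0.008,0],[0,0,0],0.25],[[0,-0.008,0],[0,0,0],0.25],[[0,-0.008,0],[0,0,0],0.25],[[0,-0.008,0],[0,0,0],0.25],[[0,-0.008,0],[0,0,0],0.25],[[0,-0.008,0],[0,0,0],0.25],[[0,-0.008,0],[0,0,0],0.25]]'

```text
time_s: 5.53
tool_pos: [0.5359, 0.0053, 0.1322]
orientation: [[0.241, 0.949, 0.203], [0.97, -0.237, -0.048], [0.002, 0.208, -0.978]]
contact_force: [0.6, -0.0, 1.6]
gripper_width: 0.035
finger_force: 0.3
```

```bash
python3 -c "
from go import *
rel([-.020,0,.007])"
```

```text
face pos mm [-15.    0.3   7.2] shift/0.25 [-0.001 -0.02   0.001] rot/30deg [-0.    -0.005  0.001] F face [0.9 0.1 1.5] t 5.5333
```

Call:
move_arm --increments '[[[0,-0.006,0],[0,0,0],0.25],[[0,-0.006,0],[0,0,0],0.25],[[0,-0.006,0],[0,0,0],0.25],[[0,-0.006,0],[0,0,0],0.25],[[0,0,0],[0,0,0],0.25]]'

```text
time_s: 5.95
tool_pos: [0.5301, 0.0068, 0.131]
orientation: [[0.241, 0.949, 0.202], [0.97, -0.237, -0.048], [0.002, 0.208, -0.978]]
contact_force: [1.4, -0.3, 0.7]
gripper_width: 0.0351
finger_force: 0.5
```

Call:
move_arm --increments '[[[0,-0.004,0],[0,0,0],0.25],[[0,-0.004,0],[0,0,0],0.25],[[0,-0.004,0],[0,0,0],0.25],[[0,0,0],[0,0,0],0.25]]'

```text
time_s: 6.28
tool_pos: [0.5273, 0.0075, 0.1302]
orientation: [[0.241, 0.949, 0.202], [0.97, -0.237, -0.048], [0.002, 0.208, -0.978]]
contact_force: [1.5, 0.4, 0.9]
gripper_width: 0.035
finger_force: 0.6
```

```bash
python3 -c "
from go import *
rel([-.03,0,.007])"
```

```text
face pos mm [-24.1   0.3   7.1] shift/0.25 [-0.001 -0.024  0.001] rot/30deg [-0.001 -0.005  0.001] F face [1.5 0.7 0.6] t 6.2833
```

Still light. I'll continue in small steps.

Call:
move_arm --increments '[[[0,-0.004,0],[0,0,0],0.25],[[0,-0.004,0],[0,0,0],0.25],[[0,0,0],[0,0,0],0.25]]'

```text
time_s: 6.53
tool_pos: [0.5254, 0.0079, 0.1298]
orientation: [[0.241, 0.949, 0.202], [0.97, -0.237, -0.048], [0.002, 0.208, -0.978]]
contact_force: [1.7, -0.2, -0.2]
gripper_width: 0.0349
finger_force: 0.7
```

Call:
move_arm --increments '[[[0,-0.004,0],[0,0,0],0.25],[[0,-0.004,0],[0,0,0],0.25],[[0,0,0],[0,0,0],0.25]]'

```text
time_s: 6.78
tool_pos: [0.5235, 0.0084, 0.1295]
orientation: [[0.241, 0.949, 0.202], [0.97, -0.237, -0.048], [0.002, 0.208, -0.978]]
contact_force: [2.8, -0.3, -0.1]
gripper_width: 0.035
finger_force: 0.8
```

Call:
move_arm --increments '[[[0,-0.004,0],[0,0,0],0.25],[[0,0,0],[0,0,0],0.25]]'

```text
time_s: 6.95
tool_pos: [0.5226, 0.0086, 0.1293]
orientation: [[0.241, 0.949, 0.202], [0.97, -0.237, -0.048], [0.002, 0.208, -0.978]]
contact_force: [1.7, -0.3, 0.1]
gripper_width: 0.0352
finger_force: 0.9
```

Call:
move_arm --increments '[[[0,-0.004,0],[0,0,0],0.25],[[0,0,0],[0,0,0],0.25]]'

```text
time_s: 7.12
tool_pos: [0.5216, 0.0089, 0.1291]
orientation: [[0.241, 0.949, 0.202], [0.97, -0.237, -0.048], [0.002, 0.208, -0.978]]
contact_force: [2.6, -0.2, -0.3]
gripper_width: 0.035
finger_force: 1.0
```

Call:
move_arm --increments '[[[0,-0.004,0],[0,0,0],0.25],[[0,0,0],[0,0,0],0.25]]'

```text
time_s: 7.28
tool_pos: [0.5207, 0.0091, 0.1289]
orientation: [[0.241, 0.949, 0.202], [0.97, -0.237, -0.048], [0.002, 0.208, -0.978]]
contact_force: [1.8, -1.1, -0.9]
gripper_width: 0.0349
finger_force: 1.0
```

Call:
move_arm --increments '[[[0,-0.004,0],[0,0,0],0.25],[[0,0,0],[0,0,0],0.25]]'

```text
time_s: 7.45
tool_pos: [0.5197, 0.0093, 0.1287]
orientation: [[0.241, 0.949, 0.202], [0.97, -0.237, -0.048], [0.002, 0.208, -0.978]]
contact_force: [3.0, 0.2, 0.2]
gripper_width: 0.0351
finger_force: 1.1
```

```bash
python3 -c "
from go import *
rel([-.034,0,.007])"
```

```text
face pos mm [-32.    0.3   7.2] shift/0.25 [-0.001 -0.008  0.001] rot/30deg [-0.001 -0.005  0.001] F face [ 2.8  1.  -0.4] t 7.45
```

Call:
move_arm --increments '[[[0,-0.004,0],[0,0,0],0.25],[[0,-0.004,0],[0,0,0],0.25],[[0,0,0],[0,0,0],0.25]]'

```text
time_s: 7.7
tool_pos: [0.5178, 0.0098, 0.1283]
orientation: [[0.241, 0.949, 0.202], [0.97, -0.237, -0.048], [0.002, 0.208, -0.978]]
contact_force: [3.8, -0.5, 0.5]
gripper_width: 0.0349
finger_force: 1.1
```

Call:
move_arm --increments '[[[0,-0.004,0],[0,0,0],0.25],[[0,0,0],[0,0,0],0.25]]'

```text
time_s: 7.87
tool_pos: [0.5169, 0.01, 0.128]
orientation: [[0.241, 0.949, 0.202], [0.97, -0.237, -0.048], [0.002, 0.208, -0.978]]
contact_force: [2.9, -0.8, -0.1]
gripper_width: 0.0349
finger_force: 1.2
```

Call:
move_arm --increments '[[[0,-0.004,0],[0,0,0],0.25],[[0,0,0],[0,0,0],0.25]]'

```text
time_s: 8.03
tool_pos: [0.5165, 0.0102, 0.128]
orientation: [[0.242, 0.949, 0.203], [0.97, -0.237, -0.048], [0.002, 0.209, -0.978]]
contact_force: [3.5, -1.7, -0.9]
gripper_width: 0.0349
finger_force: 1.9
```

Call:
move_arm --increments '[[[0,-0.002,0],[0,0,0],0.25],[[0,0,0],[0,0,0],0.25]]'

```text
time_s: 8.2
tool_pos: [0.5164, 0.0102, 0.128]
orientation: [[0.242, 0.949, 0.204], [0.97, -0.237, -0.048], [0.002, 0.21, -0.978]]
contact_force: [5.5, -1.7, -0.5]
gripper_width: 0.0353
finger_force: 2.2
```

Call:
move_arm --increments '[[[0,-0.003,0],[0,0,0],0.25],[[0,0,0],[0,0,0],0.25]]'

```text
time_s: 8.37
tool_pos: [0.5162, 0.0103, 0.128]
orientation: [[0.242, 0.948, 0.205], [0.97, -0.237, -0.048], [0.003, 0.21, -0.978]]
contact_force: [6.4, -1.9, 0.4]
gripper_width: 0.0355
finger_force: 2.6
```

```bash
python3 -c "
from go import *
rel([-.038,0,.007])"
```

```text
face pos mm [-35.8   0.4   7.3] shift/0.25 [-0.002 -0.009  0.001] rot/30deg [ 0.004 -0.005  0.   ] F face [ 6.6 -0.2 -1. ] t 8.3667
```

Call:
move_arm --increments '[[[0,-0.004,0],[0,0,0],0.25],[[0,0,0],[0,0,0],0.25]]'

```text
time_s: 8.53
tool_pos: [0.5159, 0.0105, 0.128]
orientation: [[0.242, 0.948, 0.206], [0.97, -0.237, -0.049], [0.003, 0.212, -0.977]]
contact_force: [8.5, -3.5, -1.0]
gripper_width: 0.0351
finger_force: 3.3
```

Call:
move_arm --increments '[[[0,-0.004,0],[0,0,0],0.25],[[0,0,0],[0,0,0],0.25]]'

```text
time_s: 8.7
tool_pos: [0.5155, 0.0106, 0.128]
orientation: [[0.242, 0.948, 0.207], [0.97, -0.237, -0.049], [0.003, 0.213, -0.977]]
contact_force: [8.6, -3.5, -1.1]
gripper_width: 0.0353
finger_force: 3.7
```

Call:
move_arm --increments '[[[0,-0.004,0],[0,0,0],0.25],[[0,0,0],[0,0,0],0.25]]'

```text
time_s: 8.87
tool_pos: [0.5149, 0.0108, 0.1279]
orientation: [[0.242, 0.948, 0.208], [0.97, -0.237, -0.049], [0.003, 0.213, -0.977]]
contact_force: [10.3, -2.8, -0.3]
gripper_width: 0.0352
finger_force: 3.9
```

Now it is moving through the stiff part at about 9–10 N. I'll continue.

Call:
move_arm --increments '[[[0,-0.004,0],[0,0,0],0.25],[[0,0,0],[0,0,0],0.25]]'

```text
time_s: 9.03
tool_pos: [0.5141, 0.011, 0.1278]
orientation: [[0.242, 0.948, 0.208], [0.97, -0.237, -0.049], [0.003, 0.214, -0.977]]
contact_force: [9.8, -2.5, 0.5]
gripper_width: 0.0351
finger_force: 4.1
```

Call:
move_arm --increments '[[[0,-0.004,0],[0,0,0],0.25],[[0,0,0],[0,0,0],0.25]]'

```text
time_s: 9.2
tool_pos: [0.5133, 0.0113, 0.1276]
orientation: [[0.242, 0.948, 0.208], [0.97, -0.237, -0.049], [0.003, 0.214, -0.977]]
contact_force: [9.9, -4.1, 0.5]
gripper_width: 0.0355
finger_force: 4.1
```

Call:
move_arm --increments '[[[0,-0.003,0],[0,0,0],0.25],[[0,0,0],[0,0,0],0.25]]'

```text
time_s: 9.37
tool_pos: [0.5127, 0.0115, 0.1275]
orientation: [[0.242, 0.948, 0.209], [0.97, -0.237, -0.049], [0.003, 0.214, -0.977]]
contact_force: [10.4, -3.3, 1.8]
gripper_width: 0.035
finger_force: 4.2
```

```bash
python3 -c "
from go import *
rel([-.04,0,.007])"
```

```text
face pos mm [-39.5   0.7   7.6] shift/0.25 [-0.003 -0.002  0.002] rot/30deg [ 0.011 -0.007 -0.001] F face [11.1 -0.6 -0.5] t 9.3667
```

Call:
move_arm --increments '[[[0,-0.003,0],[0,0,0],0.25],[[0,0,0],[0,0,0],0.25]]'

```text
time_s: 9.53
tool_pos: [0.5121, 0.0117, 0.1274]
orientation: [[0.242, 0.948, 0.209], [0.97, -0.237, -0.049], [0.003, 0.214, -0.977]]
contact_force: [10.0, -3.6, 1.5]
gripper_width: 0.0354
finger_force: 4.3
```

Call:
move_arm --increments '[[[0,-0.003,0],[0,0,0],0.25],[[0,0,0],[0,0,0],0.25]]'

```text
time_s: 9.7
tool_pos: [0.5114, 0.0118, 0.1272]
orientation: [[0.242, 0.947, 0.209], [0.97, -0.237, -0.049], [0.003, 0.214, -0.977]]
contact_force: [11.0, -3.0, -0.0]
gripper_width: 0.0349
finger_force: 4.3
```

Call:
move_arm --increments '[[[0,-0.003,0],[0,0,0],0.25],[[0,0,0],[0,0,0],0.25]]'

```text
time_s: 9.87
tool_pos: [0.5107, 0.012, 0.1271]
orientation: [[0.242, 0.947, 0.209], [0.97, -0.237, -0.049], [0.004, 0.214, -0.977]]
contact_force: [9.6, -2.3, 1.1]
gripper_width: 0.035
finger_force: 4.3
```

Call:
move_arm --increments '[[[0,-0.003,0],[0,0,0],0.25],[[0,0,0],[0,0,0],0.25]]'

```text
time_s: 10.03
tool_pos: [0.5101, 0.0122, 0.127]
orientation: [[0.242, 0.947, 0.209], [0.97, -0.237, -0.049], [0.004, 0.215, -0.977]]
contact_force: [10.8, -3.6, 1.4]
gripper_width: 0.0353
finger_force: 4.3
```

Call:
move_arm --increments '[[[0,-0.003,0],[0,0,0],0.25],[[0,0,0],[0,0,0],0.25]]'

```text
time_s: 10.2
tool_pos: [0.5095, 0.0124, 0.1268]
orientation: [[0.242, 0.947, 0.209], [0.97, -0.237, -0.049], [0.004, 0.215, -0.977]]
contact_force: [11.3, -3.4, 0.6]
gripper_width: 0.0351
finger_force: 4.3
```

```bash
python3 -c "
from go import *
rel([-.04,0,.007])"
```

```text
face pos mm [-42.9   0.8   7.6] shift/0.25 [-0.003  0.011  0.003] rot/30deg [ 0.012 -0.007 -0.001] F face [11.6 -0.6 -1.9] t 10.2
```

Call:
move_arm --increments '[[[0,-0.003,0],[0,0,0],0.25],[[0,0,0],[0,0,0],0.25]]'

```text
time_s: 10.37
tool_pos: [0.5088, 0.0126, 0.1267]
orientation: [[0.242, 0.947, 0.209], [0.97, -0.237, -0.049], [0.004, 0.215, -0.977]]
contact_force: [9.9, -3.1, 1.3]
gripper_width: 0.0351
finger_force: 4.3
```

Call:
move_arm --increments '[[[0,-0.003,0],[0,0,0],0.25],[[0,0,0],[0,0,0],0.25]]'

```text
time_s: 10.53
tool_pos: [0.5082, 0.0127, 0.1266]
orientation: [[0.242, 0.947, 0.209], [0.97, -0.237, -0.049], [0.004, 0.215, -0.977]]
contact_force: [10.9, -3.4, 0.8]
gripper_width: 0.0351
finger_force: 4.3
```

Call:
move_arm --increments '[[[0,-0.003,0],[0,0,0],0.25],[[0,0,0],[0,0,0],0.25]]'

```text
time_s: 10.7
tool_pos: [0.5075, 0.0129, 0.1264]
orientation: [[0.242, 0.947, 0.209], [0.97, -0.237, -0.049], [0.004, 0.215, -0.977]]
contact_force: [10.3, -3.4, 2.6]
gripper_width: 0.0351
finger_force: 4.4
```

Call:
move_arm --increments '[[[0,-0.003,0],[0,0,0],0.25],[[0,0,0],[0,0,0],0.25]]'

```text
time_s: 10.87
tool_pos: [0.5068, 0.0131, 0.1263]
orientation: [[0.242, 0.947, 0.21], [0.97, -0.237, -0.049], [0.004, 0.215, -0.977]]
contact_force: [10.5, -3.5, 1.1]
gripper_width: 0.0352
finger_force: 4.4
```

Call:
move_arm --increments '[[[0,-0.003,0],[0,0,0],0.25],[[0,0,0],[0,0,0],0.25]]'

```text
time_s: 11.03
tool_pos: [0.5065, 0.0132, 0.1263]
orientation: [[0.242, 0.947, 0.21], [0.97, -0.237, -0.049], [0.004, 0.216, -0.976]]
contact_force: [12.2, -2.9, 2.0]
gripper_width: 0.0354
finger_force: 4.8
```

```bash
python3 -c "
from go import *
rel([-.04,0,.007])"
```

```text
face pos mm [-46.    0.8   7.7] shift/0.25 [-0.003  0.024  0.003] rot/30deg [ 0.015 -0.007 -0.001] F face [12.7  0.1 -0.6] t 11.0333
```

The force is rising and the motion has dropped to 0.3 mm, so the stop is being reached.

Call:
move_arm --increments '[[[0,-0.003,0],[0,0,0],0.25],[[0,0,0],[0,0,0],0.25]]'

```text
time_s: 11.2
tool_pos: [0.5062, 0.0133, 0.1263]
orientation: [[0.243, 0.947, 0.211], [0.97, -0.238, -0.049], [0.004, 0.217, -0.976]]
contact_force: [12.3, -4.0, 2.5]
gripper_width: 0.035
finger_force: 5.4
```

Call:
move_arm --increments '[[[0,-0.003,0],[0,0,0],0.25],[[0,0,0],[0,0,0],0.25]]'

```text
time_s: 11.37
tool_pos: [0.5061, 0.0134, 0.1263]
orientation: [[0.243, 0.947, 0.212], [0.97, -0.238, -0.049], [0.004, 0.218, -0.976]]
contact_force: [13.3, -4.6, 3.7]
gripper_width: 0.0355
finger_force: 5.8
```

Call:
move_arm --increments '[[[0,-0.003,0],[0,0,0],0.25],[[0,0,0],[0,0,0],0.25]]'

```text
time_s: 11.53
tool_pos: [0.5059, 0.0135, 0.1263]
orientation: [[0.243, 0.946, 0.213], [0.97, -0.238, -0.049], [0.004, 0.219, -0.976]]
contact_force: [14.8, -4.4, 3.4]
gripper_width: 0.0351
finger_force: 6.1
```

Call:
move_arm --increments '[[[0,0.02,0],[0,0,0],0.25],[[0,0.02,0],[0,0,0],0.25],[[0,0.02,0],[0,0,0],0.25],[[0,0.02,0],[0,0,0],0.25],[[0,0.02,0],[0,0,0],0.25],[[0,0.01,0],[0,0,0],0.25],[[0,0,0],[0,0,0],0.25]]'

```text
time_s: 12.12
tool_pos: [0.5262, 0.0076, 0.1299]
orientation: [[0.242, 0.949, 0.201], [0.97, -0.237, -0.048], [0.002, 0.207, -0.978]]
contact_force: [-0.1, 0.2, 0.4]
gripper_width: 0.035
finger_force: 0.0
```

Run:
```python
from go import *;from workcell import cams;import cv2
rel([-.01,0,.007])
i=cams.snapshot("wrist");cv2.imwrite("pics/w2.png",cv2.convertScaleAbs(cv2.resize(i[150:400,150:400],(0,0),fx=2.4,fy=2.4),alpha=1.6,beta=15))
```

```text
face pos mm [-25.2   0.2   7. ] shift/0.25 [-0.001  0.061 -0.   ] rot/30deg [-0.002 -0.004  0.001] F face [-0.1  0.2  0.4] t 12.1167
```

View pics/w2.png

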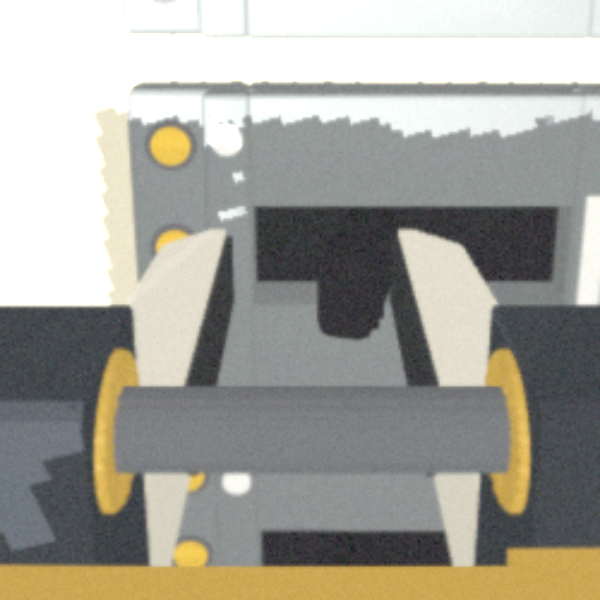

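The handle now rests toward off at crop x ≈ 354, against a slot centre of 405. It touches nothing, so it has relatched. Now I'll throw it on.

Call:
move_arm --increments '[[[0,0.014,0],[0,0,0],0.25],[[0,0.014,0],[0,0,0],0.25],[[0,0.014,0],[0,0,0],0.25],[[0,0.012,0],[0,0,0],0.25],[[0,0.012,0],[0,0,0],0.25],[[0,0,0],[0,0,0],0.25]]'

```text
time_s: 12.67
tool_pos: [0.5427, 0.0036, 0.1337]
orientation: [[0.242, 0.949, 0.203], [0.97, -0.237, -0.048], [0.002, 0.209, -0.978]]
contact_force: [-0.3, -0.0, 0.0]
gripper_width: 0.0346
finger_force: 0.0
```

Call:
move_arm --increments '[[[0,0.006,0],[0,0,0],0.25],[[0,0.006,0],[0,0,0],0.25],[[0,0,0],[0,0,0],0.25]]'

```text
time_s: 12.92
tool_pos: [0.5446, 0.0031, 0.1341]
orientation: [[0.241, 0.949, 0.202], [0.97, -0.237, -0.048], [0.002, 0.207, -0.978]]
contact_force: [-1.1, 0.1, 1.5]
gripper_width: 0.035
finger_force: 0.3
```

Call:
move_arm --increments '[[[0,0.006,0],[0,0,0],0.25],[[0,0.006,0],[0,0,0],0.25],[[0,0,0],[0,0,0],0.25]]'

```text
time_s: 13.17
tool_pos: [0.547, 0.0024, 0.1346]
orientation: [[0.241, 0.949, 0.201], [0.97, -0.237, -0.048], [0.002, 0.207, -0.978]]
contact_force: [-4.2, 1.0, 2.9]
gripper_width: 0.0348
finger_force: 1.7
```

Contact made at the predicted position.

Call:
move_arm --increments '[[[0,0.006,0],[0,0,0],0.25],[[0,0.006,0],[0,0,0],0.25],[[0,0,0],[0,0,0],0.25]]'

```text
time_s: 13.42
tool_pos: [0.5494, 0.0018, 0.1351]
orientation: [[0.241, 0.95, 0.2], [0.97, -0.237, -0.048], [0.002, 0.206, -0.979]]
contact_force: [-5.8, 0.6, 3.2]
gripper_width: 0.035
finger_force: 2.4
```

Call:
move_arm --increments '[[[0,0.005,0],[0,0,0],0.25],[[0,0,0],[0,0,0],0.25]]'

```text
time_s: 13.58
tool_pos: [0.5503, 0.0015, 0.1353]
orientation: [[0.241, 0.95, 0.2], [0.97, -0.237, -0.048], [0.002, 0.205, -0.979]]
contact_force: [-6.2, 1.6, 3.5]
gripper_width: 0.0348
finger_force: 2.7
```

Call:
move_arm --increments '[[[0,0.005,0],[0,0,0],0.25],[[0,0,0],[0,0,0],0.25]]'

```text
time_s: 13.75
tool_pos: [0.5513, 0.0013, 0.1355]
orientation: [[0.241, 0.95, 0.199], [0.97, -0.236, -0.048], [0.002, 0.205, -0.979]]
contact_force: [-7.5, 2.1, 3.7]
gripper_width: 0.035
finger_force: 3.0
```

Call:
move_arm --increments '[[[0,0.005,0],[0,0,0],0.25],[[0,0.004,0],[0,0,0],0.25],[[0,0,0],[0,0,0],0.25]]'

```text
time_s: 14.0
tool_pos: [0.553, 0.0008, 0.1359]
orientation: [[0.241, 0.95, 0.199], [0.97, -0.236, -0.048], [0.002, 0.204, -0.979]]
contact_force: [-7.0, 2.1, 4.5]
gripper_width: 0.0349
finger_force: 3.3
```

Call:
move_arm --increments '[[[0,0.005,0],[0,0,0],0.25],[[0,0.004,0],[0,0,0],0.25],[[0,0,0],[0,0,0],0.25]]'

```text
time_s: 14.25
tool_pos: [0.555, 0.0003, 0.1363]
orientation: [[0.241, 0.95, 0.198], [0.97, -0.236, -0.048], [0.002, 0.204, -0.979]]
contact_force: [-8.4, 2.7, 5.3]
gripper_width: 0.0353
finger_force: 3.6
```

Call:
move_arm --increments '[[[0,0.005,0],[0,0,0],0.25],[[0,0,0],[0,0,0],0.25]]'

```text
time_s: 14.42
tool_pos: [0.556, 0.0, 0.1365]
orientation: [[0.241, 0.95, 0.198], [0.97, -0.236, -0.048], [0.002, 0.204, -0.979]]
contact_force: [-7.9, 1.5, 5.2]
gripper_width: 0.035
finger_force: 3.7
```

```bash
python3 -c "
from go import *
rel([0,0,.007])"
```

```text
face pos mm [6.3 0.  7. ] shift/0.25 [-0.    -0.025  0.   ] rot/30deg [-0.009 -0.004  0.002] F face [-6.8 -0.5  6.7] t 14.4167
```

Call:
move_arm --increments '[[[0,0.005,0],[0,0,0],0.25],[[0,0.004,0],[0,0,0],0.25],[[0,0,0],[0,0,0],0.25]]'

```text
time_s: 14.67
tool_pos: [0.5604, -0.0009, 0.1376]
orientation: [[0.241, 0.949, 0.202], [0.97, -0.237, -0.048], [0.002, 0.208, -0.978]]
contact_force: [-0.3, 0.4, -0.6]
gripper_width: 0.0344
finger_force: 0.0
```

Call:
move_arm --increments '[[[0,0.005,0],[0,0,0],0.25],[[0,0,0],[0,0,0],0.25]]'

```text
time_s: 14.83
tool_pos: [0.5628, -0.0012, 0.1382]
orientation: [[0.242, 0.949, 0.204], [0.97, -0.237, -0.048], [0.002, 0.21, -0.978]]
contact_force: [-0.1, -0.1, 0.8]
gripper_width: 0.0343
finger_force: 0.0
```

Call:
move_arm --increments '[[[0,0.005,0],[0,0,0],0.25],[[0,0,0],[0,0,0],0.25]]'

```text
time_s: 15.0
tool_pos: [0.5635, -0.0015, 0.1383]
orientation: [[0.241, 0.949, 0.203], [0.97, -0.237, -0.048], [0.002, 0.209, -0.978]]
contact_force: [-0.1, -0.2, -0.6]
gripper_width: 0.035
finger_force: 0.0
```

It snapped over and the force dropped to zero. I'll lift straight out and check.

Call:
move_arm --increments '[[[0,0,-0.06],[0,0,0],0.25],[[0,0,-0.1],[0,0,0],0.25],[[0,0,-0.15],[0,0,0],0.25],[[0,0,-0.15],[0,0,0],0.25],[[0,0,-0.15],[0,0,0],0.25],[[0,0,0],[0,0,0],0.25],[[0,0,0],[0,0,0],0.25]]'

```text
time_s: 15.58
tool_pos: [0.5328, 0.0065, 0.2893]
orientation: [[0.24, 0.948, 0.207], [0.971, -0.236, -0.046], [0.005, 0.212, -0.977]]
contact_force: [0.7, 0.8, -0.4]
gripper_width: 0.0349
finger_force: 0.0
```

Run:
```python
from go import *;from workcell import cams;import cv2
rel([0,0,.15])
i=cams.snapshot("scene")[170:265,225:330]
cv2.imwrite("pics/s3.png",cv2.convertScaleAbs(cv2.resize(i,(0,0),fx=5,fy=5),alpha=1.8,beta=15))
i=cams.snapshot("wrist")[130:280,130:330]
cv2.imwrite("pics/w3.png",cv2.convertScaleAbs(cv2.resize(i,(0,0),fx=3,fy=3),alpha=1.8,beta=15))
```

```text
face pos mm [ 14.5   0.7 161.6] shift/0.25 [-0.003 -0.058  0.046] rot/30deg [ 0.006 -0.01   0.002] F face [ 0.4  0.9 -0.5] t 15.5833
```

View pics/w3.png

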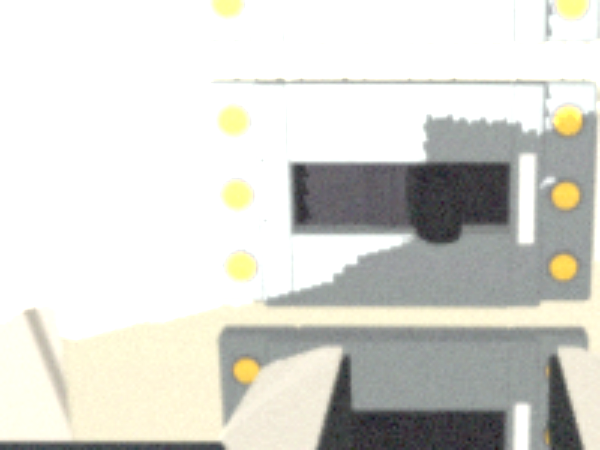

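The middle handle is at crop (438,215), toward the white "on" bar and about 13–15 mm past the slot centre at 400. It stays there with the gripper clear, so I'll hand in.

```bash
python3 -c "
from workcell import job
print(job.sign_off())"
```

```text
the job is handed in; nothing more can be done
None
```

I reset the tripped middle breaker and handed the job in: I pressed it off to its end stop with about 15 N measured, it relatched, then I threw it on and it stayed on with the gripper lifted clear; the judge's result was not shown.

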